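Snap the taller storage box shut

ROBOT

A 6-joint arm with a two-finger parallel gripper is mounted at the origin on a cart in front of the work surface, level with it; the furniture and walls round the work are solid. World frame = base frame: x ahead of the robot, y to its left, z up, the work surface at z = 0. Lengths are in m, angles in rad, forces in N, time in s.
With the tool pointing down it reaches from about 0.4 to 0.925 m from the base axis. Payload 12.5 kg.
Tool frame: the origin (TCP) lies at the very end of the fingers, on their centre line; the grasp point (between the pads) lies 19 mm behind it (grip_depth is the distance from the TCP to the grasp point, in m); z points along the fingers, y is the direction in which the jaws open and shut (so a half turn about z gives the same grasp; the last joint's range is limited). The gripper opens to 95 mm and grips with 3 to 60 N. Pads are 20 mm wide; open, the fingers measure 119 mm over their backs; the gripper's body (75 mm by 180 mm) begins 59 mm behind the grasp point.
Start: joints at [-1.298, 0.491, 1.559, -0, 1.092, -0.106], TCP at [0.231, -0.581, 0.215] pointing down, gripper open.
Joint ranges: [-3.1, 3.1], [-0.84, 2.19], [0.05, 2.79], [-1.13, 4.28], [0.06, 2.93], [-2.69, 2.69]. Speed limits (rad/s): [2.22, 2.22, 2.79, 3.14, 3.14, 3.14].

INTERFACE

Orientations are given as a 3x3 rotation matrix whose columns are the frame's x, y, z axes.
In Python, from rig import * gives the robot as it stands. Calls block until the motion is done:
- move_ptp(position, orientation): joint-space move of the TCP to a pose.
- servo_line(position, orientation=None, speed=0.15): straight line of the TCP; orientation=None keeps the orientation; speed is the mean speed in m/s.
- movej(angles): joint-space move.
- grip(opening): finger opening in m; the grip force is fixed at half the most; returns when the fingers have stopped.
- hold(seconds).
- ik(position, orientation): joint angles nearest the present ones, or None.
- capture(name): name is "scene" or "top" or "wrist"; returns a dict with "frame" (384x512x3 uint8, red, green, blue), "intrinsics" (3x3 intrinsics, pixels), "rvec" (rotation vector, rad) and "tvec" (3), from world to camera coordinates, as OpenCV has them. Camera axes: x right, y down, z forward; pixel columns grow to the right and rows downward; lengths in m; the calibration is good to about 2 mm. A picture is of the moment at which its call begins. There is no depth.
A pose or a line that the arm cannot do raises PlanningError and nothing moves.
- sign_off(): hands the job in, once; it reports no verdict.
Readings, each from a call of its own:
- read_t(): time.
- read_joint_pos(): joint angles.
- read_joint_velocities(): joint speeds.
- read_joint_efforts(): joint torques, N m.
- read_tcp_pos(): TCP position.
- read_orientation(): TCP orientation.
- read_contact_force(): force on the tool from outside, world axes, zero at the start.
- read_torque(): the same for the moment, N m.
- read_opening(): finger opening in m.
Only numpy, scipy, OpenCV 4.12 (cv2) and the standard library are available. Lean on these libraries where they do the work, as an engineer would, in place of code of your own. Each camera call takes 0.05 s, during which the arm holds its last target. There are 200 camera calls.

TASK

Two dark lidded boxes stand open on the worktop. Press the lid of the taller one down until its clasp snaps and the lid is fully shut, and leave the lid of the lower, wider box open as it stands.

Things in the scene. Friction and masses are not known exactly. Their poses are not given: they have to be found in the camera images.
- tall_box_lid (a joint): Lid hinge of the taller box (to be shut), rad: 0 fully shut, larger is more open; starts at 0.3 to 0.55. A stiff hinge: the lid stays where it is left and swings down easily to about 0.12, where a nub meets a sprung roller. There it takes roughly 8 to 12 N down near the front edge, more nearer the hinge; let go too soon it stays ajar, past 0.05 it snaps home and is held.
- tall_box: Taller dark box, 65 deep (x), 90 wide (y), 78 mm high when shut, fixed, steel clasp jutting 10 mm at its front. Origin: centre of its underside; z up, front along its -x (roughly to the robot). Hinge line parallel to y at x +32, z +62 mm. The lid is a flat-topped slab: shut, x -31 to +33, z 62 to 78 mm, underside level with the hinge line.
- tall_box_lid_front (a point): Middle of the front top edge of the taller box's lid, moving with it: 63 mm in front of the hinge line and 16 mm above it in the lid's frame. Axes as the lid's: x to the back, y along the width, z out of the lid's top.
- low_box_lid_front (a point): Middle of the front top edge of the lid of the lower, wider dark box (65 deep x 98 wide x 66 mm when shut), a bystander of the same make with the same clasp. Its lid starts wide open (0.95 to 1.2 rad, this point 110 to 115 mm above the worktop) and is to stay as it stands. Axes as the lid's.
Things that resemble listed ones, but are neither listed nor needed, are in the scene too. What is shaped like the tall_box but pink is not meant.

How it is judged:
At the end, for the whole second after the job is handed in: The taller box's lid is shut past its clasp (within 0.035 rad of fully shut, some 2 mm at its front edge) and the front edge of the lower box's lid is within 20 mm of where it stood (value of joint tall_box_lid below 0.035 rad and distance of low_box_lid_front from where it was at the start of the episode below 0.02 m); the robot touches nothing.
It fails at once if the lid of the lower box is pushed or shut (its front edge moves more than 20 mm) (distance of low_box_lid_front from where it was at the start of the episode above 0.02 m).
It also fails if it takes over 29 s, if anything falls off the work surface, if the arm or the gripper's body presses on something with over 40 N, if the wrist force passes 120 N, or if a joint passes its speed limit or range.

## Working session

There is one attempt and no reset: what is moved stays moved. The work goes in short steps, each a Python script; the robot and the scene stay as the last script left them, time stands still between calls to the robot, and variables do not carry over. Pictures are saved under pics/ and viewed, about 8 in all and at most 12, crops included, and the job is handed in when it is done.

```bash
mkdir -p pics; ls
python3 - <<'E'
from rig import *
import cv2,numpy as np,pickle
d={}
for n in("scene","top"):
    c=capture(n); d[n]=c
    cv2.imwrite(f"pics/{n}0.png",c["frame"][:,:,::-1])
    R=cv2.Rodrigues(np.array(c["rvec"],float))[0]; print(n,(-R.T@np.array(c["tvec"]).ravel()).round(3),R.round(2).tolist(),c["intrinsics"])
pickle.dump(d,open("cap0.pkl","wb"))
print(read_t())
E
```

```text
pics
scene [0.05  0.664 0.585] [[-0.85, -0.53, -0.02], [-0.27, 0.45, -0.85], [0.46, -0.72, -0.52]] [[473.26557557   0.         248.20746621]
 [  0.         473.26557557 189.04323749]
 [  0.           0.           1.        ]]
top [ 0.41  -0.006  0.929] [[-0.02, -1.0, -0.01], [-0.99, 0.02, -0.11], [0.11, 0.01, -0.99]] [[384.35580852   0.         259.56968258]
 [  0.         384.35580852 194.26728127]
 [  0.           0.           1.        ]]
0.1
```

View pics/scene0.png

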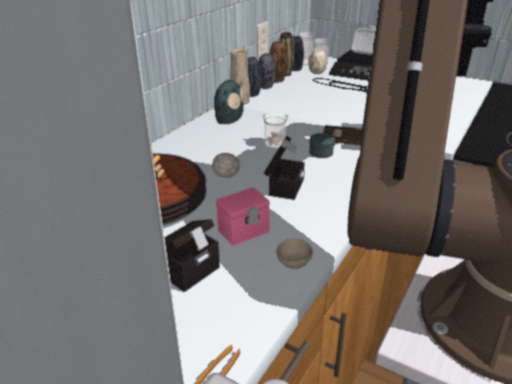

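View pics/top0.png

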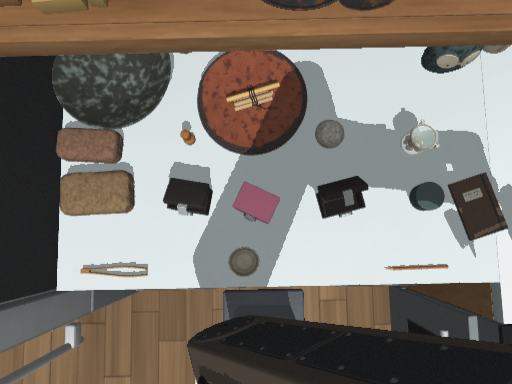

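Dark-box candidates:
- **A:** top (188,196), scene (192,253), lid slightly raised.
- **B:** top (342,197), scene (287,172), lid wide open.
- **Pink decoy:** top (257,202).
- **Flat dark book:** top (478,205).

A looks like the tall box, so I'll check it in a close crop of A and B.

Run:
```python
import cv2,numpy as np
s=cv2.imread("pics/scene0.png");t=cv2.imread("pics/top0.png")
f=lambda i,x,y,w,h,k:cv2.resize(i[y:y+h,x:x+w],None,fx=k,fy=k,interpolation=cv2.INTER_CUBIC)
def g(i): return (255*(i/255.)**.5).astype(np.uint8)
a=np.hstack([f(s,155,205,80,90,4),f(s,245,125,80,90,4)])
b=np.hstack([f(t,150,165,80,60,4),f(t,305,165,80,60,4)])
cv2.imwrite("pics/crop.png",g(np.vstack([a,b])))
```

```text
(no output)
```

View pics/crop.png

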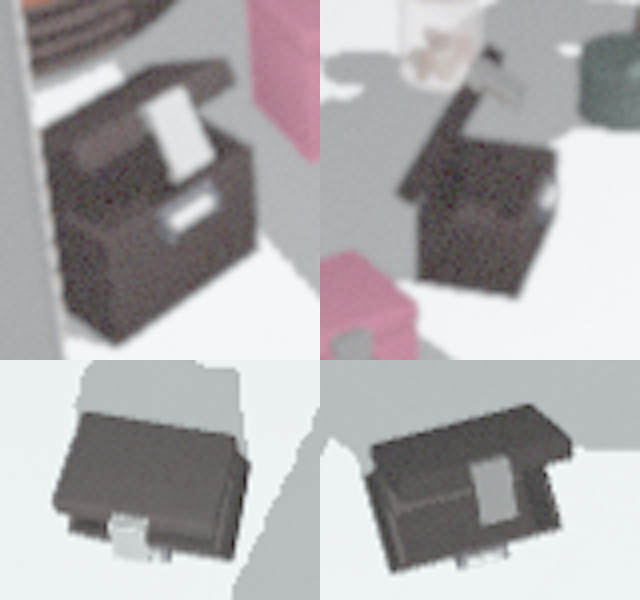

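A (left crops) is the taller box with the lid partly raised. B is the wide-open low box and gets left alone. Next I'll fit A's pose and lid angle from corner pixels.

```bash
cat > fit.py <<'E'
import pickle,cv2,numpy as np
from scipy.optimize import least_squares
d=pickle.load(open("cap0.pkl","rb"))
P=lambda n,X:cv2.projectPoints(np.float64(X),np.float64(d[n]["rvec"]),np.float64(d[n]["tvec"]),np.float64(d[n]["intrinsics"]),None)[0].reshape(-1,2)
def world(p,pts,lid):
    o=[]
    for q in pts:
        q=np.array(q,float)/1000
        if lid: # q relative to hinge, lid frame
            c,s=np.cos(p[3]),np.sin(p[3]); q=np.array([c*q[0]+s*q[2]+.032,q[1],-s*q[0]+c*q[2]+.062])
        c,s=np.cos(p[2]),np.sin(p[2]); o.append([p[0]+c*q[0]-s*q[1],p[1]+s*q[0]+c*q[1],q[2]])
    return np.array(o)
B=[("top",(-32,-45,0),(208.25,214.5)),("top",(32,-45,0),(212,191)),("scene",(-32,45,0),(184.2,291.2)),
("scene",(-32,-45,0),(219.5,265.7)),("scene",(-32,-45,62),(218,242)),("scene",(-32,45,62),(182,263))]
L=[("top",(1,45,16),(170.5,177.7)),("top",(1,-45,16),(208.7,184)),("top",(-63,45,0),(163.2,201.7)),("top",(-63,-45,0),(206.2,207.5)),
("scene",(-63,-45,16),(213,221.3)),("scene",(-63,-45,0),(213.7,226))]
def res(p): return np.concatenate([P(n,world(p,[q],l))[0]-m for S,l in((B,0),(L,1)) for n,q,m in S])
r=least_squares(res,[.6,.2,0,.4],loss="soft_l1"); p=r.x
if __name__=="__main__":
    print(p.round(4)); print(res(p).reshape(-1,2).round(1).tolist())
    print("front top",world(p,[(-63,0,16)],1))
E
python3 fit.py
```

```text
[ 0.5017  0.1629 -0.1654  0.4201]
[[0.7, 0.4], [1.1, -2.1], [-0.2, 0.7], [0.6, 0.3], [0.5, -2.4], [-1.2, 1.7], [-0.8, -1.9], [0.5, -2.5], [0.3, 2.2], [-2.4, 2.3], [-0.8, -2.7], [1.5, 0.7]]
front top [[0.48291731 0.1660002  0.10230205]]
```

Run:
```python
from rig import *
import numpy as np,cv2
from fit import p,world
c,s=np.cos(p[2]),np.sin(p[2]); best=None
for k in(1,-1):
    x=np.array([c,s,0])*k; z=np.array([0,0,-1.]); R=np.column_stack([x,np.cross(z,x),z])
    tgt=world(p,[(-16,0,150)],0)[0]
    q=ik(tgt,R)
    if q is not None:
        m=np.abs(np.array(q)-read_joint_pos()).max(); print(k,np.round(q,2),m)
        if best is None or m<best[0]: best=(m,R)
R=best[1]; np.save("R.npy",R)
grip(0.0)
move_ptp(tgt+[0,0,.05],R); servo_line(tgt,R,0.1)
print(read_t(),np.round(read_tcp_pos(),4),read_contact_force(),read_opening())
for n in("scene","top"): cv2.imwrite(f"pics/{n}1.png",capture(n)["frame"][:,:,::-1])
a=cv2.imread("pics/scene1.png")[170:320,140:290];b=cv2.imread("pics/top1.png")[130:280,130:280]
cv2.imwrite("pics/near.png",cv2.resize((255*(np.hstack([a,b])/255.)**.6).astype(np.uint8),None,fx=2.6,fy=2.6,interpolation=cv2.INTER_CUBIC))
```

```text
1 [ 0.2   0.42  1.9  -0.    0.82  1.94] 2.041361816038035
-1 [ 0.2   0.42  1.9  -0.    0.82 -1.21] 1.4971392664708056
5.0417 [0.4861 0.1654 0.1503] [0.31591064 0.37767815 0.29608184] 0.0008665994812709528
```

View pics/near.png

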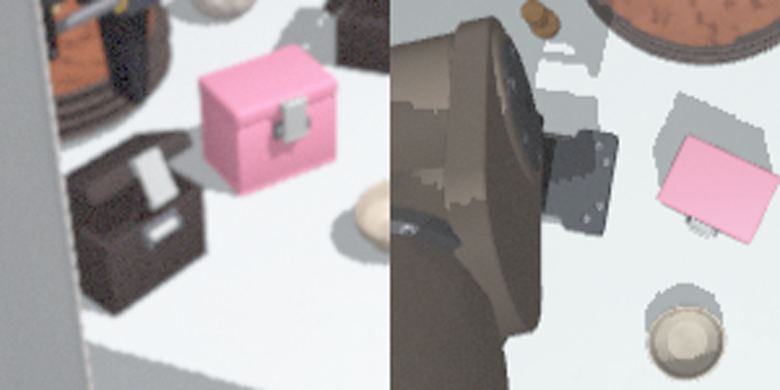

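Scene view: the fingertip is at about (185,208), above lid A, with its tip where the projection predicts. The pink box and box B are clear of the tool. Now I'll press down with force monitoring.

Run:
```python
from rig import *
import numpy as np
R=np.load("R.npy"); t=np.array(read_tcp_pos()); x,y=t[0],t[1]; z=.118
servo_line([x,y,z],R,0.08)
log=[]
while z>.074:
    z-=.002; servo_line([x,y,z],R,0.03)
    f=np.array(read_contact_force()); log.append((round(z,3),round(read_tcp_pos()[2],4),*f.round(1)))
    if f[2]>28 or abs(f[:2]).max()>20: break
print(read_t()); print(*log,sep="\n")
```

```text
11.1917
(0.116, np.float64(0.1162), np.float64(0.2), np.float64(-0.1), np.float64(0.6))
(0.114, np.float64(0.114), np.float64(0.3), np.float64(0.8), np.float64(-0.8))
(0.112, np.float64(0.1119), np.float64(0.0), np.float64(-0.3), np.float64(0.6))
(0.11, np.float64(0.1099), np.float64(0.4), np.float64(-0.3), np.float64(0.4))
(0.108, np.float64(0.1079), np.float64(0.5), np.float64(-1.1), np.float64(0.2))
(0.106, np.float64(0.1059), np.float64(-0.5), np.float64(1.0), np.float64(-0.3))
(0.104, np.float64(0.1039), np.float64(-0.3), np.float64(-0.2), np.float64(0.7))
(0.102, np.float64(0.1019), np.float64(-0.5), np.float64(0.4), np.float64(0.7))
(0.1, np.float64(0.0999), np.float64(0.7), np.float64(-0.1), np.float64(-0.2))
(0.098, np.float64(0.0979), np.float64(-0.4), np.float64(-0.3), np.float64(-0.2))
(0.096, np.float64(0.0959), np.float64(0.8), np.float64(0.2), np.float64(-0.1))
(0.094, np.float64(0.0939), np.float64(0.2), np.float64(-0.8), np.float64(-0.4))
(0.092, np.float64(0.0919), np.float64(0.7), np.float64(-0.1), np.float64(0.2))
(0.09, np.float64(0.0899), np.float64(-0.6), np.float64(1.0), np.float64(-0.4))
(0.088, np.float64(0.0879), np.float64(0.4), np.float64(-0.9), np.float64(-0.4))
(0.086, np.float64(0.0859), np.float64(-0.2), np.float64(-0.2), np.float64(-0.0))
(0.084, np.float64(0.0841), np.float64(-1.6), np.float64(-0.0), np.float64(4.3))
(0.082, np.float64(0.082), np.float64(-4.3), np.float64(1.7), np.float64(5.1))
(0.08, np.float64(0.0798), np.float64(0.1), np.float64(-0.3), np.float64(0.2))
(0.078, np.float64(0.0782), np.float64(-1.1), np.float64(-0.3), np.float64(4.7))
(0.076, np.float64(0.0777), np.float64(-6.7), np.float64(-1.6), np.float64(27.7))
(0.074, np.float64(0.0772), np.float64(-13.6), np.float64(-2.3), np.float64(49.6))
```

The profile fits the clasp: resistance at z≈84–82 mm, a snap, then a hard stop at 78 mm. I'll retract and check.

Run:
```python
from rig import *
import numpy as np,cv2
R=np.load("R.npy"); t=np.array(read_tcp_pos())
servo_line([t[0],t[1],.2],R,0.12)
q=np.array(read_joint_pos()); q[0]-=.9; movej(q)
print(read_t(),np.round(read_tcp_pos(),3),np.round(read_contact_force(),1))
for n in("scene","top"): cv2.imwrite(f"pics/{n}2.png",capture(n)["frame"][:,:,::-1])
a=cv2.imread("pics/scene2.png")[110:300,150:340];b=cv2.imread("pics/top2.png")[90:280,150:390]
cv2.imwrite("pics/after.png",cv2.resize((255*(np.hstack([a,b])/255.)**.6).astype(np.uint8),None,fx=1.85,fy=1.85,interpolation=cv2.INTER_CUBIC))
```

```text
14.0333 [ 0.432 -0.277  0.199] [-0.2  0.5 -0.6]
```

View pics/after.png

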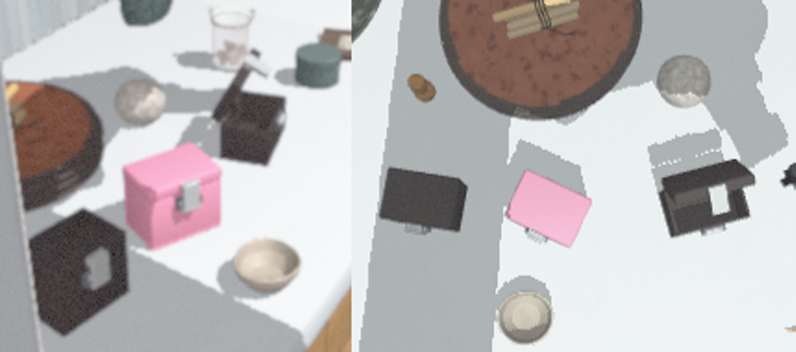

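The tall box (75,270 in the scene half of the crop) is flat and shut with its clasp plate engaged. The low box (250,115) still stands open, unchanged. The arm is clear.

```bash
python3 -c "
from rig import *
sign_off(); print(read_t())"
```

```text
the job is handed in; nothing more can be done
the job is handed in; nothing more can be done
```

The taller dark box is shut and the lower, wider one still stands open; I handed the job in just after 14.0 s.

- **What I did:** I located the tall box from the two fixed cameras; the pose fit was good to about 2.5 px. I then pressed its lid down near the front edge with closed fingers.
- **Clasp:** Resistance rose to about 5 N at a height of 84–82 mm, then dropped away as the clasp snapped. A hard stop followed at about 78 mm, the height of the shut box. The 5 N is below the stated 8–12 N, but I only read the force after each 2 mm step, so I may have missed the peak.
- **Overshoot:** The last 2 mm step went past my 28 N stop level and reached about 50 N at the fingertips. That is under the 120 N wrist limit. The 40 N limit is for the arm and gripper body, and only the fingertips should have been touching.
- **Last checks:** After retracting, the pictures showed the tall lid flat and latched, and the low box's lid looked unmoved by eye. The contact force read about zero with the arm clear.

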